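Gauge the furniture feet

ROBOT

A 6-joint arm with a two-finger parallel gripper is mounted at the origin on the work surface. World frame = base frame: x ahead of the robot, y to its left, z up, the work surface at z = 0. Lengths are in mm, angles in rad, forces in N, time in s.
With the tool pointing down it reaches from about 350 to 800 mm from the base axis. Payload 7.3 kg.
Tool frame: the origin (TCP) lies midway between the tips of the shut fingers; the grasp point (between the pads) lies 19 mm behind it (env.grasp_offset is the z of the grasp point in the tool frame, in mm); z points along the fingers, y is the direction in which the jaws open and shut (so a half turn about z gives the same grasp; the last joint's range is limited). The gripper opens to 85 mm and grips with 20 to 120 N. Pads are 22 mm wide; open, the fingers measure 114 mm over their backs; the gripper's body (76 mm by 85 mm) begins 54 mm behind the grasp point. The pads swing forward as they close: fully open they stand 13 mm farther back than shut.
Start: joints at [1.07, 0.342, 1.524, -0, 1.275, -0.146], TCP at [182.373, 492.326, 231.322] pointing down, gripper open.
Joint ranges: [-2.53, 2.53], [-0.77, 2.02], [0.04, 2.7], [-1, 4.14], [0.28, 2.66], [-3.11, 3.11]. Speed limits (rad/s): [2.57, 2.57, 3.14, 3.14, 3.14, 3.14].

INTERFACE

Orientations are given as a unit quaternion [x, y, z, w].
In Python, from plant import env gives the robot as it stands. The module is installed in compiled form; this text tells all that it offers.
- The arm moves only by the tool drive_tool, never from a script. Its argument "increments" is a list of rows, each a list of 4 numbers: the shift along the tool's x, y, z in mm, then the turn about the tool's z in degrees. In form: [[x, y, z, twist], ...]. A call has 1 to 10 rows; each row is the pose to reach, as a shift and turn from the pose measured when the call began, along the tool's axes at that moment; what a row does not reach only later rows make up. A row lasts 1/12 s, in which the tool goes at most 41.7 mm and 7.16 degrees, less where a joint would pass 70% of its speed; a pose out of reach is approached as far as the arm can. A call with a gripper value outside its range is refused whole. "claw" is the finger opening in mm, from 0 to 85.4, set as the call begins (left out, the last holds). The fingers move at their own pace and stop on an object; "force" is the grip in N (left out, the last holds). Time passes only in rows, so rows that repeat a pose let the fingers close. It gives the time, the measured TCP pose, the force and the opening at its end, in the units of the state.
- env.state(): the state, without advancing time (a new reading comes with each control period).
- env.camera(name): name is "scene" or "top" or "wrist"; returns a dict with "img" (480x640x3 uint8, red, green, blue), "vfov" (degrees; the focal length in pixels is half the picture's height over the tangent of half this angle, whatever the lens; pixels are square), "cx", "cy" (the principal point, pixels), "world_to_cam" (4x4, takes a point from world to camera coordinates). Camera axes: x right, y down, z forward; pixel columns grow to the right and rows downward; lengths in mm; the calibration is good to about 2 mm. A picture is of the moment at which its call begins. There is no depth.
- env.hand_in(): hands the job in, once; it reports no verdict.
The state is a dict: "time_s": time; "joint_positions": joint angles; "qvel": joint speeds; "tau": joint torques, N m; "tool_pos": TCP position; "ee_rot": TCP orientation; "contact_force": force on the tool from outside, world axes, zero at the start; "moment": the same for the moment, N m; "gripper_width": opening from 0.0 (shut) to 1.0 (fully open).
Only numpy, scipy, OpenCV 4.12 (cv2) and the standard library are available. Lean on these libraries where they do the work, as an engineer would, in place of code of your own. Each camera call takes 0.05 s, during which the arm holds its last target.

TASK

Three brown wooden furniture feet stand on the table beside an aluminium gauge plate with two holes: the large hole is the go end, the small hole the no-go end. Take the one foot that passes the go hole but not the no-go hole: first set it down upright on the small hole to show that it stops there, then put it upright down through the large hole until it stands on the gauge's base, and leave it there. Leave the other two feet standing where they are.

Things in the scene. Friction and masses are not known exactly. Their poses are not given: they have to be found in the camera images.
- foot_medium_center (a point): The good foot: brown wooden cylinder, 48 mm in diameter, 70 mm tall, about 90 g: the middle one of the three in thickness (all are equally tall). Straight sides, small brass disc in the top. Point: on its axis, half-way up (35 mm above its lower end); z along the axis, upright at the start. Stands loose on the table. Grip it 5 to 15 mm above the middle: fingertips then clear the plate.
- foot_thin_center (a point): The thin foot (too small: it would pass both holes): brown wooden cylinder, 32 mm in diameter, 70 mm tall. Straight sides, small brass disc in the top. Point: on its axis, half-way up (35 mm above its lower end); z along the axis, upright at the start. Stands loose on the table.
- foot_thick_center (a point): The thick foot (too large: it passes neither hole): brown wooden cylinder, 66 mm in diameter, 70 mm tall. Straight sides, small brass disc in the top. Point: on its axis, half-way up (35 mm above its lower end); z along the axis, upright at the start. Stands loose on the table.
- gauge: Fixed gauge: aluminium plate 90 mm (its x) by 190 mm (y), 8 mm thick, top 18 mm above the table, on short posts over a dark steel base whose upper face is 4 mm above the table. Origin: under its centre at table height; z up; turned any way about z. Round holes through the plate: go, 58 mm in diameter, centred at y = +45 mm; no-go, 40 mm in diameter, centred at y = -50 mm (both x = 0).
There are look-alikes about, which are no part of the job. There is more than one size of the gauge; the one meant has the size given above.

How it is judged (in metres and radians):
On the way:
1. the middle-sized foot is set down upright on the no-go hole (within 15 mm of its centre each way), touching the gauge, and stops there with its lower end at the plate's top (x of foot_medium_center in the frame of gauge between -0.015 and 0.015 m and y of foot_medium_center in the frame of gauge between -0.065 and -0.035 m and z of foot_medium_center in the frame of gauge between 0.046 and 0.06 m and angle between foot_medium_center's own z axis and vertical below 0.2 rad and contact force between foot_medium and gauge above 0.2 N), for 0.2 s.
At the end, for the whole second after the job is handed in: The middle-sized foot stands at rest through the go hole, down on the gauge's base (within 6 mm in height), upright within about 10 degrees; the thin and the thick foot still stand upright (10 degrees) within 30 mm of where they started (x of foot_medium_center in the frame of gauge between -0.015 and 0.015 m and y of foot_medium_center in the frame of gauge between 0.03 and 0.06 m and z of foot_medium_center in the frame of gauge below 0.045 m and angle between each of foot_medium_center, foot_thin_center, foot_thick_center's own z axis and vertical below 0.17 rad and linear speed of foot_medium below 0.02 m/s and distance of each of foot_thin_center, foot_thick_center from where it was at the start of the episode below 0.03 m); the robot touches nothing.
It fails at once if the thin or the thick foot is moved more than 30 mm from where it stood (distance of any of foot_thin_center, foot_thick_center from where it was at the start of the episode above 0.03 m).
It also fails if it takes over 42 s, if anything falls off the work surface, if the arm or the gripper's body presses on something with over 40 N, if the wrist force passes 120 N, or if a joint passes its speed limit or range.

## Working session

There is one attempt and no reset: what is moved stays moved. The work goes in short steps, Python scripts to look and compute and a tool call to move; the robot and the scene stay as the last step left them, time stands still between calls to the robot, and variables do not carry over. Pictures are saved under pics/ and viewed, and the job is handed in when it is done.

Besides the shell and the picture viewer there is one more tool, called as a command line: name --pt "numbers of a row" for each row, then --argument value for the rest. drive_tool: Moves the arm, as the interface text tells. Its arguments: {"type":"object","properties":{"increments":{"type":"array"},"claw":{"type":"number"},"force":{"type":"number"}},"required":["increments"]}

```bash
mkdir -p pics; python3 - <<'E'
from plant import env
import cv2
s=env.state();print({k:s[k] for k in('time_s','tool_pos','ee_rot','gripper_width','contact_force')},env.grasp_offset)
for n in("scene","top","wrist"):
    c=env.camera(n);cv2.imwrite(f"pics/{n}0.png",c["img"][:,:,::-1]);print(n,c["vfov"],c["cx"],c["cy"],c["world_to_cam"].round(3).tolist())
    import pickle;pickle.dump(c,open(f"{n}0.pkl","wb"))
E
```

```text
{'time_s': 0.0, 'tool_pos': array([182.175239  , 491.93869107, 230.60136659]), 'ee_rot': array([ 1.76499861e-01,  9.84300338e-01, -7.59837980e-04, -2.56255060e-04]), 'gripper_width': 0.9985664187565133, 'contact_force': array([0.17146446, 0.19357865, 0.14430409])} -18.700000000000003
scene 47.7697300026329 315.63718632910866 239.36723237903084 [[0.871, 0.491, -0.022, -396.07], [0.284, -0.54, -0.792, -70.773], [-0.401, 0.683, -0.61, 1197.224], [0.0, 0.0, 0.0, 1.0]]
top 47.64258923148666 323.82952691065117 244.73806698023128 [[-0.012, -1.0, 0.005, 32.734], [-0.995, 0.012, -0.099, 453.414], [0.099, -0.006, -0.995, 807.673], [0.0, 0.0, 0.0, 1.0]]
wrist 66.79218175473564 316.2422020574278 244.09386475556283 [[0.347, 0.938, -0.002, -524.899], [0.889, -0.328, 0.319, -41.126], [0.299, -0.112, -0.948, 381.57], [0.0, 0.0, 0.0, 1.0]]
```

View pics/top0.png

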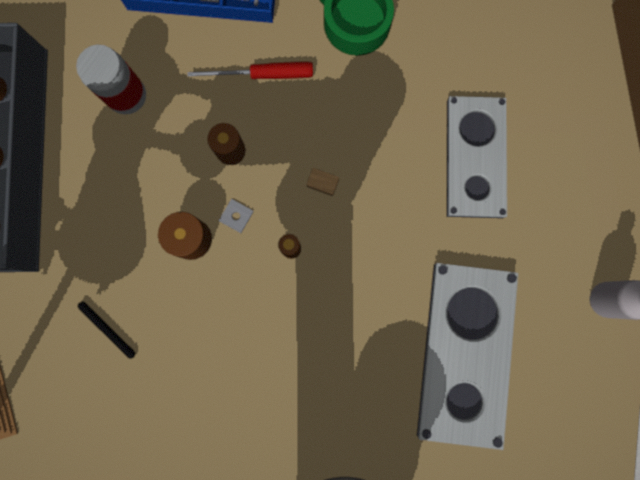

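View pics/scene0.png

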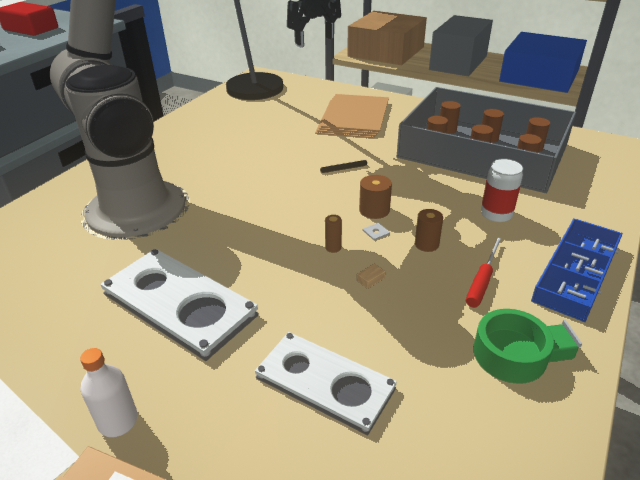

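View pics/wrist0.png

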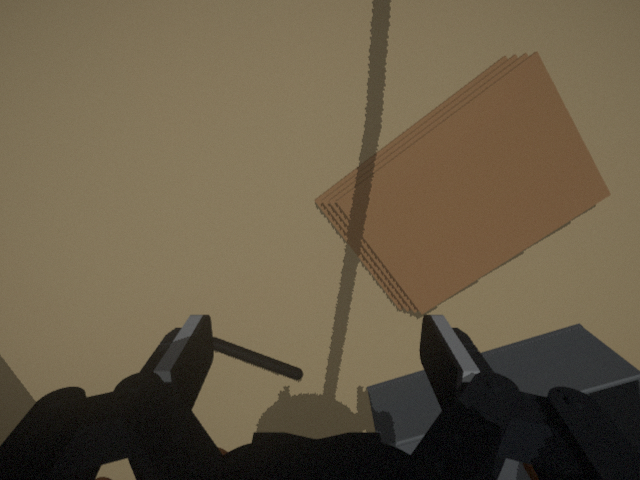

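In the top view the feet stand at about (225,140), (183,235) and (288,245). The two plates are at (478,157) and (468,355). Next I'll measure both plates and all three feet.

```bash
cat > h.py <<'E'
import numpy as np,cv2
def ray(c,uv,z):
    f=240/np.tan(np.radians(c["vfov"]/2));W=np.array(c["world_to_cam"])
    R=W[:3,:3];o=-R.T@W[:3,3];d=R.T@np.array([(uv[0]-c["cx"])/f,(uv[1]-c["cy"])/f,1])
    return o+d*(z-o[2])/d[2]
def proj(c,p):
    f=240/np.tan(np.radians(c["vfov"]/2));q=np.array(c["world_to_cam"])@np.append(p,1)
    return np.array([c["cx"]+f*q[0]/q[2],c["cy"]+f*q[1]/q[2]])
E
python3 - <<'E'
import pickle,cv2,numpy as np
from h import *
c=pickle.load(open("top0.pkl","rb"));im=c["img"];hsv=cv2.cvtColor(im,cv2.COLOR_RGB2HSV)
# plates: grey low saturation
m=((hsv[...,1]<50)&(hsv[...,2]>60)).astype(np.uint8)*255
cs,hi=cv2.findContours(m,cv2.RETR_CCOMP,cv2.CHAIN_APPROX_NONE)
for i,k in enumerate(cs):
    a=cv2.contourArea(k)
    if a<200: continue
    W=np.array([ray(c,p[0],18)[:2] for p in k],np.float32)
    r=cv2.minAreaRect(W);(e,rad)=cv2.minEnclosingCircle(k)
    print(i,"hole of" if hi[0][i][3]>=0 else "outer",hi[0][i][3],int(a),np.round(e),"rect",np.round(r[0],1),np.round(r[1],1),round(r[2],1), np.round(cv2.boxPoints(r),0).tolist() if hi[0][i][3]<0 and a>3000 else '')
# brass discs
m=((hsv[...,0]>8)&(hsv[...,0]<28)&(hsv[...,1]>150)).astype(np.uint8)*255
for u,v in((225,138),(180,234),(288,244)):
    print(u,v,ray(c,(u,v),70).round(1))
    print(hsv[v,u],hsv[v,u-11 if u>250 else u-15])
big=np.hstack([cv2.resize(im[110:270,140:320],None,fx=4,fy=4)[:600,:720]])
cv2.imwrite("pics/crop_feet.png",big[:,:,::-1])
E
```

```text
14 outer -1 1360 [618. 300.] rect [ 366.3 -414.8] [74.8 58.4] 86.0 
24 outer -1 14831 [470. 356.] rect [ 286.  -187.9] [129.5 265.9] 82.5 [[146.0, -235.0], [409.0, -269.0], [426.0, -141.0], [163.0, -106.0]]
43 hole of 24 518 [464. 402.] rect [ 206.8 -178.6] [54.2 35.4] 85.6 
131 hole of 24 706 [472. 315.] rect [ 330.5 -196.4] [47.5 79.2] 0.5 
222 outer -1 639 [235. 215.] rect [501.4 162.9] [40.7 40.7] 60.4 
261 outer -1 7057 [477. 156.] rect [ 591.1 -213.6] [ 93.3 193.7] 88.0 [[493.0, -257.0], [686.0, -264.0], [690.0, -170.0], [496.0, -164.0]]
304 hole of 261 809 [477. 129.] rect [ 633.1 -214.3] [55.6 51.5] 42.7 
310 outer -1 203 [218.  73.] rect [730.1 191.6] [ 7.7 98.2] 1.4 
311 outer -1 1683 [100.  68.] rect [740.5 379.2] [79.  71.6] 46.6 
312 outer -1 564 [  8. 134.] rect [638.2 518.6] [356.9  25.4] 2.7 
225 138 [608.1 170.7  70. ]
[ 21 176  84] [ 14 172  55]
180 234 [467.  234.6  70. ]
[ 20 169 140] [ 14 176  87]
288 244 [450.7  79.2  70. ]
[ 20 169  92] [ 19  91 120]
```

View pics/crop_feet.png

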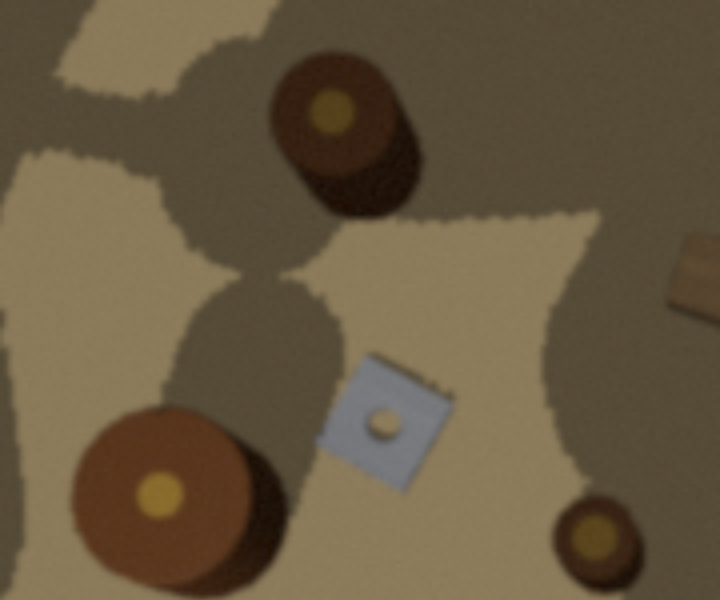

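Candidates are the gauge plates at top (477,156) and (470,356). The first measures 93×194 mm and matches the 90×190 gauge; the second, about 130×266 mm, is the oversized look-alike. Of the feet, (223,138) spans about 31 px (46–48 mm), so it is the medium one. (180,234) is about 65 mm (thick) and (288,244) about 32 mm (thin). I'll refine the positions using the scene view as well.

```bash
python3 - <<'E'
import pickle,cv2,numpy as np
from h import *
t=pickle.load(open("top0.pkl","rb"));s=pickle.load(open("scene0.pkl","rb"))
for nm,c in(("top",t),("scene",s)):
    hsv=cv2.cvtColor(c["img"],cv2.COLOR_RGB2HSV)
    # brass disc near the predicted spot
    p=proj(c,(606,173,70)).round().astype(int); print(nm,"pred",p)
    x,y=p; w=10
    win=hsv[y-w:y+w+1,x-w:x+w+1].astype(int)
    m=((win[...,0]>=17)&(win[...,2]>(50 if 1 else 0))&(win[...,1]>120)).astype(np.uint8)
    n,l,st,ce=cv2.connectedComponentsWithStats(m)
    for i in range(1,n):
        if st[i,4]>8: print(" brass",ce[i]+[x-w,y-w],st[i],ray(c,ce[i]+[x-w,y-w],70).round(1))
    # plate corners via plate mask: rect on world plane z=18
    g=proj(c,(591,-213.6,18)).round().astype(int);print(" plate",g)
    m=((hsv[...,1]<50)&(hsv[...,2]>(60 if nm=="top" else 100))).astype(np.uint8)
    cs,hi=cv2.findContours(m,cv2.RETR_EXTERNAL,cv2.CHAIN_APPROX_NONE)
    for k in cs:
        if cv2.contourArea(k)>2000 and cv2.pointPolygonTest(k,(float(g[0]),float(g[1])),False)>=0:
            W=np.array([ray(c,q[0],18)[:2] for q in k],np.float32);r=cv2.minAreaRect(W);print(" rect",r)
a=t["img"][85:225,435:520];b=s["img"][325:435,245:405]
cv2.imwrite("pics/gt.png",cv2.resize(a,None,fx=4,fy=4)[:,:,::-1]);cv2.imwrite("pics/gs.png",cv2.resize(b,None,fx=4,fy=4)[:,:,::-1])
E
```

```text
top pred [223 139]
 brass [222.56730769 137.625     ] [  4   3  12  12 104] [608.7 174.2  70. ]
 plate [477 156]
 rect ((591.1416625976562, -213.56808471679688), (93.33710479736328, 193.69161987304688), 88.01081085205078)
scene pred [429 214]
 brass [430.10526316 214.97368421] [ 7  9  9  5 38] [608.8 172.3  70. ]
 plate [325 373]
 rect ((593.2510375976562, -221.22927856445312), (99.67408752441406, 192.99595642089844), 87.90674591064453)
```

View pics/gt.png

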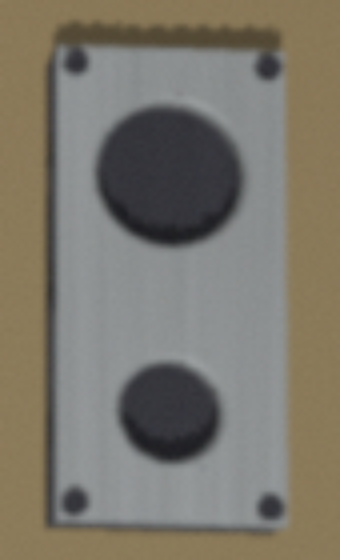

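View pics/gs.png

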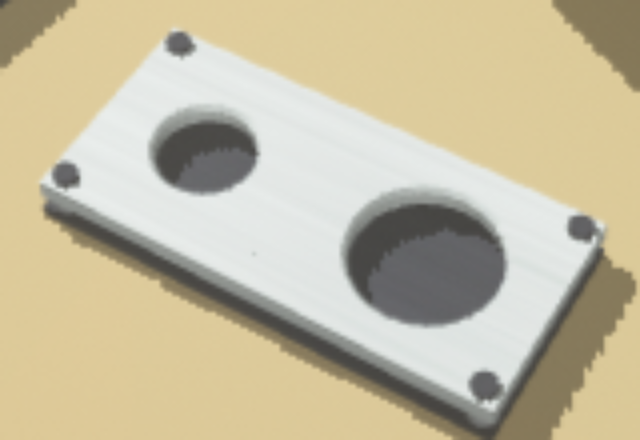

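The crops confirm the gauge: large hole at top (477,128), small hole at (477,188). Now I'll cast both hole centres at z=18 and work out the first move.

```bash
cat >> h.py <<'E'
from scipy.spatial.transform import Rotation as Ro
def delta(s,target):
    return Ro.from_quat(s["ee_rot"]).as_matrix().T@(np.array(target)-s["tool_pos"])
E
python3 - <<'E'
import pickle,numpy as np
from h import *
from plant import env
t=pickle.load(open("top0.pkl","rb"));s=pickle.load(open("scene0.pkl","rb"))
k=.375
for n,c,uv in(("go t",t,(477.5-k,128.5-k)),("nogo t",t,(477.4-k,188.1-k)),("go s",s,(245+424.5/4-k,325+64-k)),("nogo s",s,(245+51-k,325+149.5/4-k))): print(n,ray(c,uv,18).round(1))
st=env.state();print(delta(st,(608.7,173.3,140)).round(1))
E
```

```text
go t [ 635.6 -215.8   18. ]
nogo t [ 540.5 -211.8   18. ]
go s [ 637.3 -219.9   18. ]
nogo s [ 542.3 -216.    18. ]
[-510.7 -150.7   90.9]
```

drive_tool --pt "-510 -150 60 0" --pt "-510 -150 60 0" --pt "-510 -150 60 0" --pt "-510 -150 60 0" --pt "-510 -150 60 0" --pt "-510 -150 60 0" --pt "-510 -150 60 0" --pt "-510 -150 60 0" --pt "-510 -150 60 0" --pt "-510 -150 60 0" --claw 85

```text
time_s: 0.98
tool_pos: [515.3, 242.9, 183.8]
ee_rot: [0.177, 0.984, -0.001, -0.0]
contact_force: [0.1, 0.7, 0.7]
gripper_width: 0.991
```

```bash
python3 - <<'E'
from h import *
from plant import env
s=env.state();print(s["time_s"],s["tool_pos"],delta(s,(608.7,173.3,150)).round(1))
E
```

```text
0.9833 [515.31473389 242.9174694  183.77700028] [-111.8  -32.8   33.8]
```

drive_tool --pt "-112 -33 34 0" --pt "-112 -33 34 0" --pt "-112 -33 34 0" --pt "-112 -33 34 0" --pt "-112 -33 34 0" --pt "-112 -33 34 0"

```text
time_s: 1.48
tool_pos: [608.4, 173.0, 149.2]
ee_rot: [0.177, 0.984, -0.001, -0.001]
contact_force: [-0.3, 0.4, -0.2]
gripper_width: 0.993
```

```bash
python3 - <<'E'
from h import *
from plant import env
c=env.camera("wrist");s=env.state();cv2.imwrite("pics/w1.png",c["img"][:,:,::-1])
print(s["time_s"],s["tool_pos"].round(1),[proj(c,p).round(1).tolist() for p in((608.7,173.3,70),(608.7,173.3,0))])
import pickle;pickle.dump(c,open("w1.pkl","wb"))
E
```

```text
1.5333 [608.2 173.6 149.8] [[316.2, 256.3], [316.3, 227.0]]
```

View pics/w1.png

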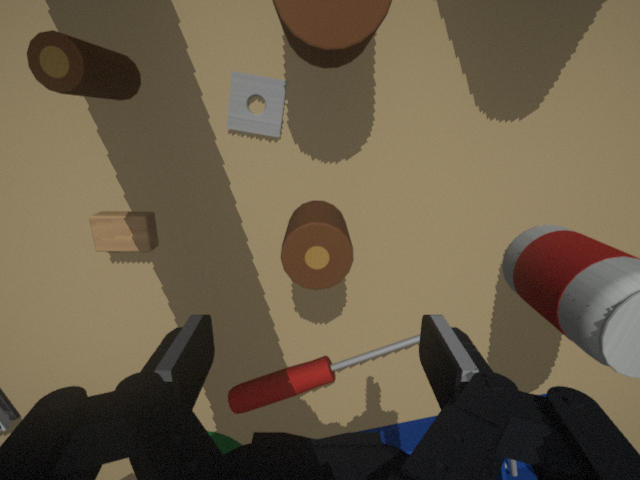

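The brass disc is at (317,257), against a prediction of (316,256), so the tool is centred on the medium foot. I'll descend and grip.

drive_tool --pt "0 0 35 0" --pt "0 0 70 0" --pt "0 0 100 0" --pt "0 0 118 0" --pt "0 0 125 0" --pt "0 0 125 0" --pt "0 0 125 0"

```text
time_s: 2.12
tool_pos: [608.4, 174.4, 26.2]
ee_rot: [0.176, 0.984, -0.0, 0.0]
contact_force: [-0.3, 0.5, 0.5]
gripper_width: 1.001
```

drive_tool --pt "0 0 0 0" --pt "0 0 0 0" --pt "0 0 0 0" --pt "0 0 0 0" --pt "0 0 0 0" --pt "0 0 0 0" --pt "0 0 0 0" --pt "0 0 0 0" --claw 40 --force 35

```text
time_s: 2.78
tool_pos: [609.2, 174.6, 27.9]
ee_rot: [0.176, 0.984, 0.0, 0.001]
contact_force: [-1.3, 0.1, 5.8]
gripper_width: 0.557
```

drive_tool --pt "0 0 0 0" --pt "0 0 -15 0" --pt "0 0 -45 0" --pt "0 0 -80 0" --pt "0 0 -110 0" --pt "0 0 -120 0" --pt "0 0 -120 0"

```text
time_s: 3.37
tool_pos: [610.5, 174.8, 151.2]
ee_rot: [0.176, 0.984, 0.001, 0.004]
contact_force: [-0.4, 0.2, -2.2]
gripper_width: 0.556
```

```bash
python3 - <<'E'
from h import *
from plant import env
for n in("wrist","scene"):
    c=env.camera(n);cv2.imwrite(f"pics/{n}2.png",c["img"][:,:,::-1])
s=env.state()
print(s["time_s"],s["tool_pos"].round(1),s["gripper_width"],s["contact_force"])
# via: 
print(delta(s,(541.3,-213.5,150)).round(1))
E
```

```text
3.4667 [608.2 174.4 146.7] 0.5536436026508549 [-1.32482656  0.53009152 -1.41467232]
[ -71.5 -387.1   -3.3]
```

View pics/wrist2.png

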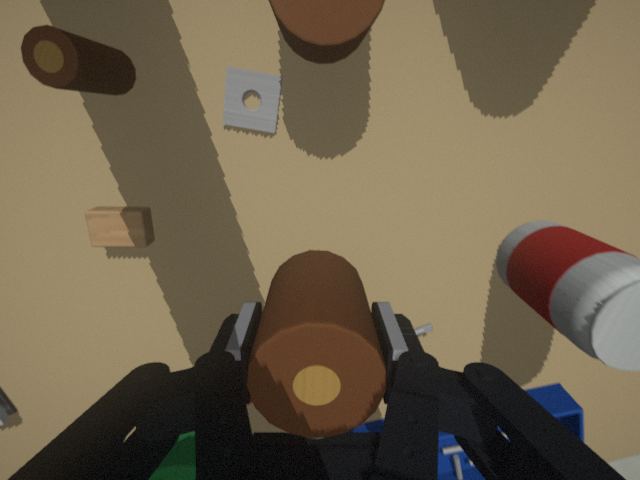

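View pics/scene2.png

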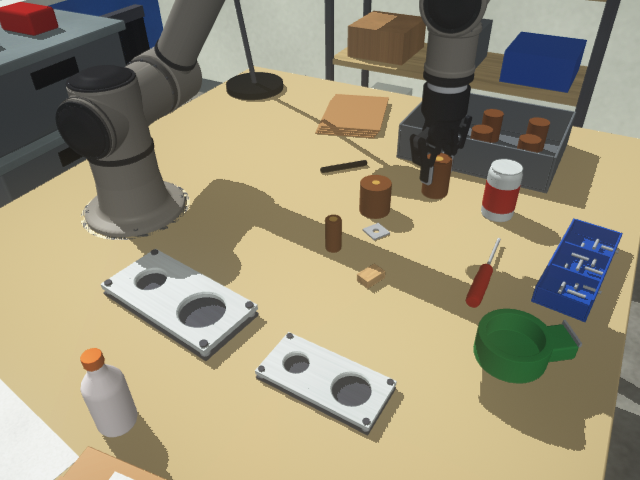

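The foot is held straight and the width reading is 47 mm. Next I'll move beyond the gauge so the wrist camera can see both holes.

```bash
python3 - <<'E'
from h import *
from plant import env
s=env.state();print(delta(s,(695,-240,155)).round(1))
E
```

```text
[-224.9 -358.8   -8.1]
```

drive_tool --pt "-225 -359 -8 0" --pt "-225 -359 -8 0" --pt "-225 -359 -8 0" --pt "-225 -359 -8 0" --pt "-225 -359 -8 0" --pt "-225 -359 -8 0" --pt "-225 -359 -8 0" --pt "-225 -359 -8 0" --pt "-225 -359 -8 0" --pt "-225 -359 -8 0"

```text
time_s: 4.3
tool_pos: [692.5, -234.9, 151.2]
ee_rot: [0.176, 0.984, 0.001, -0.002]
contact_force: [1.3, 0.3, -1.2]
gripper_width: 0.553
```

```bash
python3 - <<'E'
from h import *
from plant import env
s=env.state();print(s["time_s"],s["tool_pos"],delta(s,(695,-240,155)).round(1),s["joint_positions"].round(2))
E
```

```text
4.3 [ 692.50341558 -234.92484865  151.19885587] [-4.1 -3.9 -3.8] [-0.43  0.8   0.95  0.    1.4  -1.65]
```

drive_tool --pt "0 0 -3 0" --pt "0 0 -3 0" --pt "0 0 -3 0"

```text
time_s: 4.55
tool_pos: [691.4, -234.6, 150.9]
ee_rot: [0.176, 0.984, 0.002, -0.004]
contact_force: [0.5, 0.5, -1.1]
gripper_width: 0.551
```

```bash
python3 - <<'E'
from h import *
from plant import env
c=env.camera("wrist");cv2.imwrite("pics/w3.png",c["img"][:,:,::-1])
import pickle;pickle.dump(c,open("w3.pkl","wb"))
for p in((636,-216,18),(541,-212,18)):print(proj(c,p))
E
```

```text
[312.88879348 158.14881751]
[268.64333593  18.90718446]
```

View pics/w3.png

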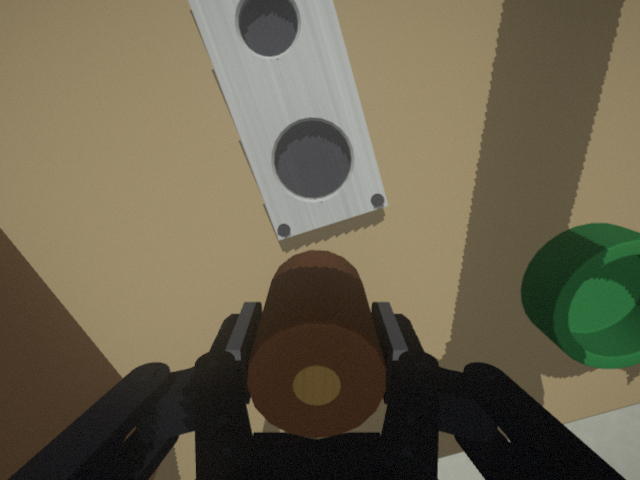

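The go hole rim is centred at (313,158), against a prediction of (313,158) from the top-view position (636,−216). The no-go hole is at about (268,20), against a predicted (269,19). I'll use those positions.

```bash
python3 - <<'E'
from h import *
from plant import env
s=env.state();print(s["tool_pos"],delta(s,(541,-212,80)).round(1))
E
```

```text
[ 691.77533322 -233.72509356  151.78615308] [148.4 -31.8  73. ]
```

drive_tool --pt "40 -8 10 0" --pt "75 -16 25 0" --pt "110 -24 45 0" --pt "140 -31 65 0" --pt "148 -32 73 0" --pt "148 -32 73 0" --pt "148 -32 73 0"

```text
time_s: 5.18
tool_pos: [541.8, -211.1, 80.4]
ee_rot: [0.175, 0.985, 0.001, -0.004]
contact_force: [1.2, -0.8, -0.1]
gripper_width: 0.553
```

```bash
python3 - <<'E'
from h import *
from plant import env
L=[]
for n in("top","wrist","scene"):
    c=env.camera(n);cv2.imwrite(f"pics/{n}4.png",c["img"][:,:,::-1]);L.append(env.state()["tool_pos"])
print(np.round(L,1)); s=dict(env.state());s["tool_pos"]=np.mean(L,0);print(delta(s,(541,-212,60)).round(1))
E
```

```text
[[ 543.  -211.8   81. ]
 [ 543.3 -212.1   81.2]
 [ 543.3 -212.3   81.1]]
[ 2.  -0.7 21.1]
```

View pics/scene4.png

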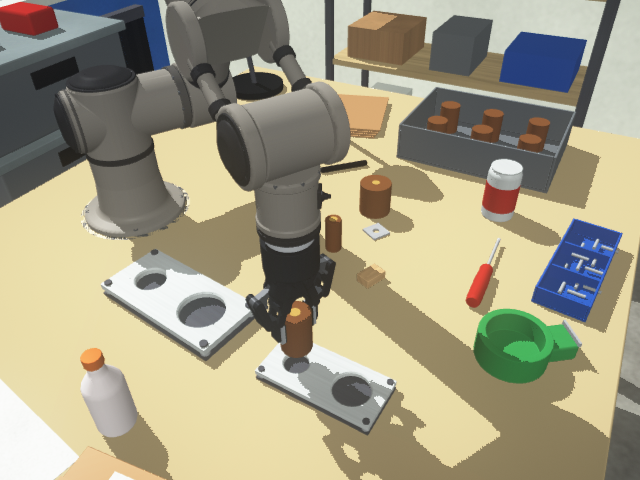

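View pics/wrist4.png

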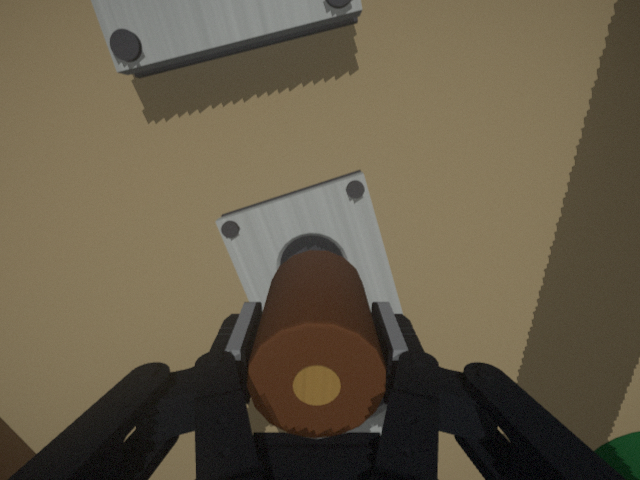

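The foot is over the small hole, at wrist pixel (312,250), and 18 mm or so above the plate. I'll lower it slowly and stop at contact.

drive_tool --pt "2 -1 10 0" --pt "2 -1 20 0" --pt "2 -1 26 0" --pt "2 -1 30 0" --pt "2 -1 32 0" --pt "2 -1 32 0" --pt "2 -1 32 0"

```text
time_s: 5.92
tool_pos: [541.0, -212.5, 49.0]
ee_rot: [0.175, 0.985, 0.001, -0.002]
contact_force: [-0.3, 0.1, -0.8]
gripper_width: 0.553
```

drive_tool --pt "0 0 1 0" --pt "0 0 2 0" --pt "0 0 3 0" --pt "0 0 3 0" --pt "0 0 3 0"

```text
time_s: 6.33
tool_pos: [541.0, -212.6, 46.1]
ee_rot: [0.175, 0.985, 0.001, -0.002]
contact_force: [0.3, -0.1, -1.1]
gripper_width: 0.552
```

drive_tool --pt "0 0 1 0" --pt "0 0 2 0" --pt "0 0 2 0" --pt "0 0 2 0"

```text
time_s: 6.67
tool_pos: [541.1, -212.6, 45.9]
ee_rot: [0.175, 0.985, 0.001, -0.002]
contact_force: [-4.6, 2.5, 13.3]
gripper_width: 0.553
```

Contact at about 13 N: the foot stops on the small hole. I'll release it so it stands on its own.

drive_tool --pt "0 0 0 0" --pt "0 0 0 0" --pt "0 0 0 0" --pt "0 0 0 0" --pt "0 0 0 0" --pt "0 0 0 0" --claw 70

```text
time_s: 7.17
tool_pos: [541.0, -212.6, 45.7]
ee_rot: [0.175, 0.985, 0.001, -0.002]
contact_force: [-0.4, -0.1, -0.1]
gripper_width: 0.818
```

```bash
python3 - <<'E'
from h import *
from plant import env
for n in("wrist","scene"):
    c=env.camera(n);cv2.imwrite(f"pics/{n}5.png",c["img"][:,:,::-1]);print(proj(c,(541,-212,88)),proj(c,(541,-212,18)))
    if n=="scene": cv2.imwrite("pics/s5c.png",cv2.resize(c["img"][270:440,230:410],None,fx=3,fy=3)[:,:,::-1])
s=env.state();print(s["time_s"],s["tool_pos"],s["contact_force"],s["gripper_width"])
E
```

```text
[316.08664262 381.71020885] [316.05450754 290.53084485]
[294.10657629 328.00156772] [296.25618199 359.86103142]
7.2667 [ 541.03980906 -212.57072901   45.73559395] [ 0.92152739 -1.25762705 -0.47304127] 0.8181645240398029
```

View pics/wrist5.png

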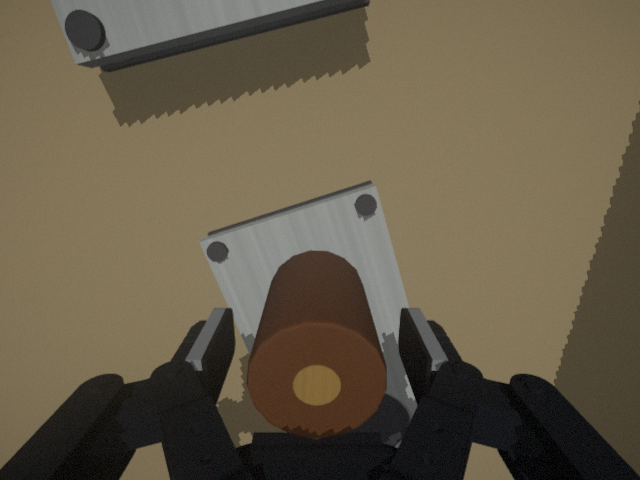

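View pics/s5c.png

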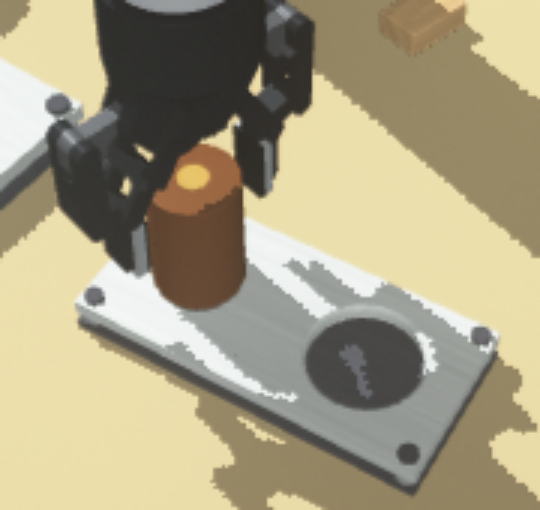

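The foot stands free and upright on the small hole: brass disc at (317,385), against a prediction of (316,382). I'll regrip, lift and move to the go hole.

drive_tool --pt "0 0 0 0" --pt "0 0 0 0" --pt "0 0 0 0" --pt "0 0 0 0" --pt "0 0 0 0" --pt "0 0 0 0" --pt "0 0 -10 0" --pt "0 0 -25 0" --pt "0 0 -30 0" --pt "0 0 -30 0" --claw 40 --force 35

```text
time_s: 8.1
tool_pos: [542.0, -213.1, 77.5]
ee_rot: [0.175, 0.985, 0.0, -0.0]
contact_force: [-0.1, -0.4, -1.3]
gripper_width: 0.553
```

```bash
python3 - <<'E'
from h import *
from plant import env
s=env.state();print(s["time_s"],s["tool_pos"],s["gripper_width"],s["contact_force"],delta(s,(635.5,-216,76)).round(1))
E
```

```text
8.1 [ 542.02187955 -213.13244081   77.4965652 ] 0.5531725063416719 [-0.08936339 -0.38367589 -1.28463118] [-88.7  29.5   1.4]
```

drive_tool --pt "-30 10 0 0" --pt "-60 20 0 0" --pt "-83 27 1 0" --pt "-89 29.5 1 0" --pt "-89 29.5 1 0" --pt "-89 29.5 1 0" --pt "-89 29.5 1 0"

```text
time_s: 8.68
tool_pos: [634.3, -215.9, 75.8]
ee_rot: [0.175, 0.985, 0.0, -0.002]
contact_force: [-0.3, -0.1, -1.5]
gripper_width: 0.554
```

```bash
python3 - <<'E'
from h import *
from plant import env
L=[]
for n in("top","wrist","scene"):
    c=env.camera(n);cv2.imwrite(f"pics/{n}6.png",c["img"][:,:,::-1]);L.append(env.state()["tool_pos"])
    if n=="scene": cv2.imwrite("pics/s6c.png",cv2.resize(c["img"][290:440,270:420],None,fx=4,fy=4)[:,:,::-1])
print(np.round(L,1)); s=dict(env.state());s["tool_pos"]=np.mean(L,0);print(delta(s,(635.5,-216,60)).round(1))
E
```

```text
[[ 634.5 -216.1   76.2]
 [ 634.7 -216.2   76.5]
 [ 634.9 -216.2   76.6]]
[-0.7  0.4 16.4]
```

View pics/wrist6.png

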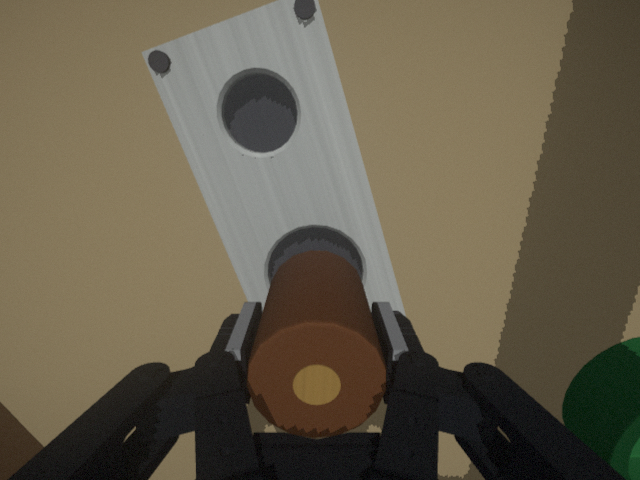

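View pics/s6c.png

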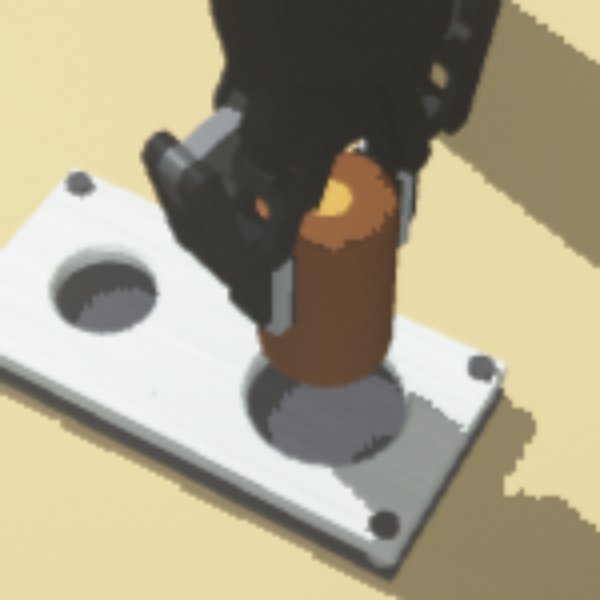

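Across the jaws the foot is aligned: hole centre at column 316, foot at 317. I'll lower it to just above the plate and then check.

drive_tool --pt "-0.5 0.5 10 0" --pt "-0.5 0.5 20 0" --pt "-0.5 0.5 25 0" --pt "-0.5 0.5 25 0" --pt "-0.5 0.5 25 0"

```text
time_s: 9.25
tool_pos: [635.1, -215.8, 50.7]
ee_rot: [0.175, 0.985, 0.0, -0.002]
contact_force: [1.0, -0.2, -1.6]
gripper_width: 0.553
```

```bash
python3 - <<'E'
from h import *
from plant import env
for n in("wrist","scene"):
    c=env.camera(n)
    if n=="scene": cv2.imwrite("pics/s7c.png",cv2.resize(c["img"][310:440,290:420],None,fx=4,fy=4,interpolation=cv2.INTER_CUBIC)[:,:,::-1]); print(proj(c,(636,-216,23)),proj(c,(636,-216,18)))
    else: cv2.imwrite("pics/w7c.png",cv2.resize(c["img"][200:440,220:420],None,fx=2.5,fy=2.5)[:,:,::-1])
s=env.state();print(s["tool_pos"],s["contact_force"])
E
```

```text
[351.17106694 384.1384651 ] [351.11046517 386.3142177 ]
[ 635.66925643 -216.02839733   51.68450274] [-0.83932227 -0.49322926 -0.70216944]
```

View pics/s7c.png

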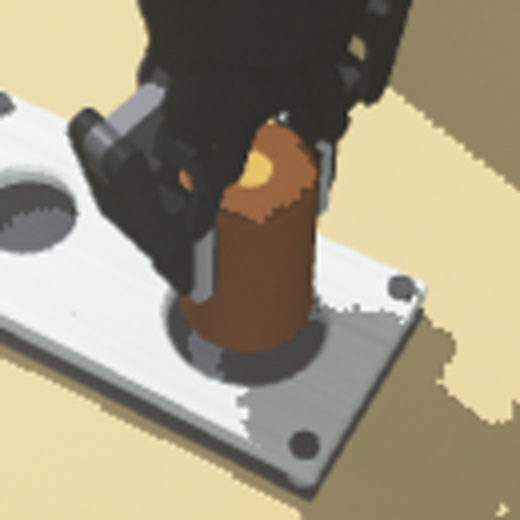

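View pics/w7c.png

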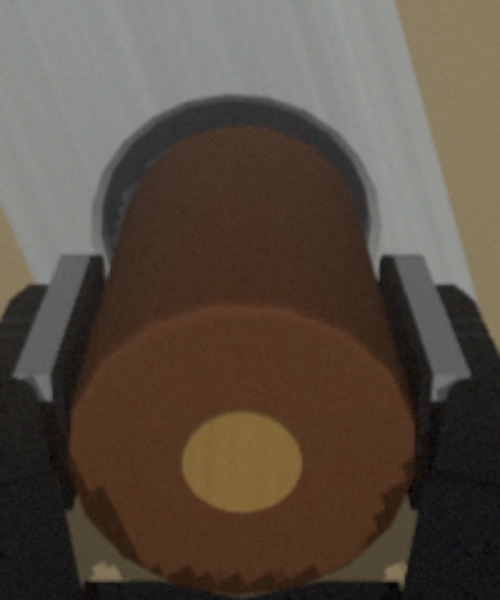

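The foot is centred in the hole in both views. I'll lower it in steps to the base.

drive_tool --pt "0 0 3 0" --pt "0 0 6 0" --pt "0 0 9 0" --pt "0 0 12 0" --pt "0 0 14 0" --pt "0 0 16 0" --pt "0 0 16 0" --pt "0 0 16 0"

```text
time_s: 10.02
tool_pos: [635.6, -216.0, 35.6]
ee_rot: [0.175, 0.985, 0.0, -0.001]
contact_force: [0.5, 0.2, -1.4]
gripper_width: 0.548
```

drive_tool --pt "0 0 1 0" --pt "0 0 2 0" --pt "0 0 3 0" --pt "0 0 3 0" --pt "0 0 3 0"

```text
time_s: 10.43
tool_pos: [635.6, -215.9, 32.5]
ee_rot: [0.175, 0.985, 0.0, -0.001]
contact_force: [-0.2, 0.0, -2.0]
gripper_width: 0.55
```

drive_tool --pt "0 0 0.7 0" --pt "0 0 1.4 0" --pt "0 0 1.4 0" --pt "0 0 1.4 0"

```text
time_s: 10.77
tool_pos: [635.8, -216.1, 31.8]
ee_rot: [0.175, 0.985, 0.0, -0.0]
contact_force: [-1.2, 1.0, 5.1]
gripper_width: 0.554
```

The foot touched down at 14 mm below the plate-top contact height, which is exactly the base. Now I'll release and retreat.

drive_tool --pt "0 0 0 0" --pt "0 0 0 0" --pt "0 0 0 0" --pt "0 0 0 0" --pt "0 0 0 0" --claw 75

```text
time_s: 11.18
tool_pos: [635.8, -216.1, 31.6]
ee_rot: [0.175, 0.985, 0.0, -0.0]
contact_force: [1.0, -0.8, -0.2]
gripper_width: 0.874
```

drive_tool --pt "0 0 -10 0" --pt "0 0 -30 0" --pt "0 0 -60 0" --pt "0 0 -95 0" --pt "0 0 -130 0" --pt "60 0 -165 0" --pt "100 0 -180 0" --pt "130 0 -180 0" --pt "130 0 -180 0"

```text
time_s: 11.93
tool_pos: [510.4, -169.6, 214.2]
ee_rot: [0.175, 0.985, 0.0, -0.0]
contact_force: [0.8, -0.3, -0.1]
gripper_width: 0.877
```

```bash
python3 - <<'E'
from h import *
from plant import env
for n in("top","scene"):
    c=env.camera(n);cv2.imwrite(f"pics/{n}8.png",c["img"][:,:,::-1]);print(n,proj(c,(636,-216,74)),proj(c,(608.7,174,70)))
s=env.state();print(s["time_s"],s["tool_pos"],s["contact_force"],s["qvel"].round(3))
E
```

```text
top [488.12120603 115.90808481] [222.72825412 137.59258938]
scene [351.81738502 360.93405741] [430.36162368 214.51100461]
12.0333 [ 512.32169339 -170.48795077  214.14779141] [ 0.31668488 -0.40351496  0.3027328 ] [-0.     0.075 -0.084  0.001 -0.021  0.004]
```

View pics/top8.png

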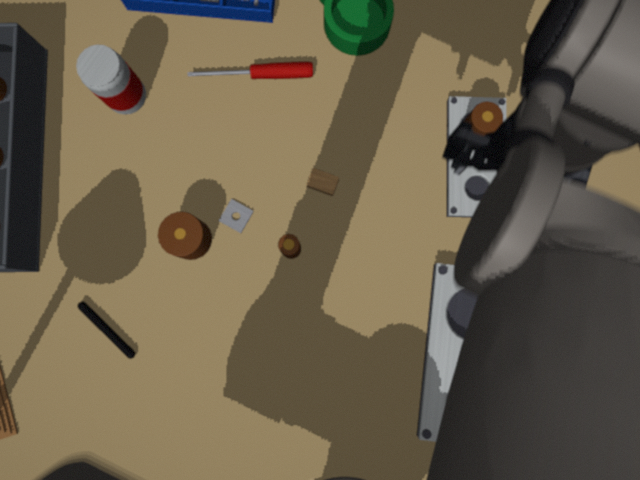

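View pics/scene8.png

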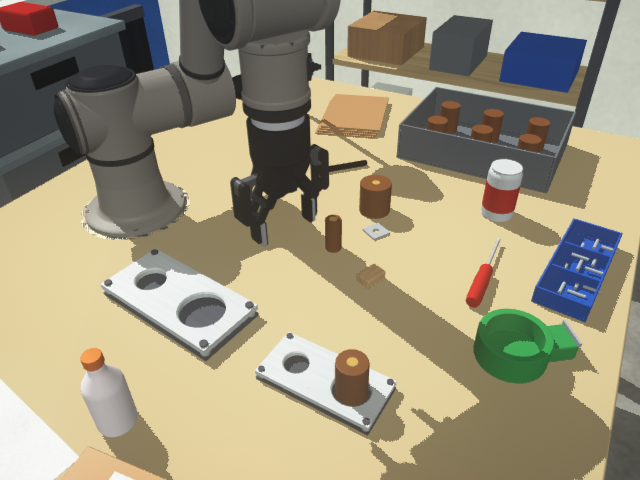

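The medium foot stands upright in the go hole, with its brass disc at top (488,117) against a predicted (488,116). The thick foot (180,234) and thin foot (288,244) are unmoved, and the gripper is clear. I'll settle the arm and hand in.

drive_tool --pt "0 0 0 0" --pt "0 0 0 0" --pt "0 0 0 0" --pt "0 0 0 0"

```text
time_s: 12.37
tool_pos: [513.0, -170.8, 213.5]
ee_rot: [0.175, 0.985, -0.0, 0.0]
contact_force: [-1.0, 0.3, 0.3]
gripper_width: 0.88
```

```bash
python3 -c "
from plant import env
print(env.hand_in())"
```

```text
the job is handed in; nothing more can be done
None
```

I set the 48 mm foot down upright on the no-go hole of the 90×190 mm gauge, where it stopped and stood free. Then I lowered it through the go hole onto the base and left it there. I handed the job in at about 12.4 s, and no verdict is reported.

- **Final position:** the foot touched down 14 mm lower than on the plate, which matches the base. Its brass disc was within about 1 px of the predicted spot in the top view, and it looks upright.
- **Other feet:** the thin and thick feet show at the same pixels as at the start. The gripper is clear of everything.
- **Disagreement:** at the start, the scene camera put the gauge holes about 4 mm off in y from the top camera. The wrist view agreed with the top camera, so I used those positions. No check failed.

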